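Unclip the battery cover of the lamp pack that shows red

TASK

Two battery packs for the microscope lamp stand on the lab bench: open the one whose lamp shows red, so its cells can be changed. Pinch its springy yellow tab in towards the white rib, lift the white cover straight off while pinching, set it down right way up in the middle of the blue mat, and only let go once it is down. Leave the cover of the pack with the green lamp alone.

Things in the scene. Friction and masses are not known exactly. Their poses are not given: they have to be found in the camera images.
- cover_red_grip (a point): White cover of the red-lamp pack: plate 78 (x) x 74 (y) x 4 mm with two uprights 34 mm tall, the fixed white rib (outer face y = -22 mm) and the yellow tab (outer face y = +22). The point is midway between these faces, 24 mm above the plate, 68 mm above the bench; y rib to tab, z up. Pinch both outer faces from above, fingertips above the plate. Its feet go 12 mm into the pack: lift straight up.
- tab_red (a joint): How far that yellow tab is pressed towards the rib, m: 0 at rest, 0.008 at its stop; it springs back, 2 N at first, 8 N at the stop. Its hook holds the cover down until it is 4 to 7 mm in. Faces to pinch: 44 mm apart at rest, 36 mm at the stop, their middle then 4 mm nearer the rib. Tab 24 mm, rib 28 mm wide along x; 20 mm free outside each.
- mat_middle (a point): Middle of the top face of the flat blue mat, 180 x 180 x 4 mm, fixed on the bench; the point is 4 mm above the bench, x and y along the sides, z up. A cover set down on the mat stands on its feet, its grip point 40 mm above the mat's top.
- cover_green_grip (a point): The same point on the alike cover of the other, green-lamp pack; leave it alone. Packs: dark grey, 120 (x) x 110 (y) x 40 mm high, fixed to the bench on rubber feet that give up to 8 mm along y; lamp: 18 mm dome on top, 49 mm towards +x of the cover's middle. A cover weighs 60 to 100 g.
Not all that is in view belongs to the job. Leave any orange or purple look-alike of the part that bears cover_red_grip alone.

How it is judged (in metres and radians):
On the way, in this order (a step that is already met when the one before it is completed fails the run):
1. the yellow tab of the cover on the red-lamp pack is pressed in by at least 3 mm while the cover is still on (value of joint tab_red above 0.003 m and height (world z) of cover_red_grip below 0.075 m), for 0.05 s.
2. that cover is lifted off, at least 17 mm up (height (world z) of cover_red_grip above 0.085 m), for 0.1 s.
3. still pinched (tab in by at least 3 mm), it is brought down within 12 mm of standing on the mat, its middle within 50 mm of the mat's middle (value of joint tab_red above 0.003 m and height (world z) of cover_red_grip below 0.056 m and horizontal distance between cover_red_grip and mat_middle below 0.05 m), for 0.05 s.
At the end, for the whole second after the job is handed in: The cover of the red-lamp pack stands on its feet on the mat, upright within 10 degrees, its middle within 50 mm of the mat's middle, let go with its tab sprung back out (horizontal distance between cover_red_grip and mat_middle below 0.05 m and height (world z) of cover_red_grip between 0.038 and 0.05 m and angle between cover_red_grip's own z axis and vertical below 0.17 rad and value of joint tab_red below 0.002 m); the robot touches nothing.
It fails at once if the cover of the green-lamp pack is moved by more than 15 mm (distance of cover_green_grip from where it was at the start of the episode above 0.015 m).
It also fails if it takes over 42 s, if anything falls off the work surface, if the arm or the gripper's body presses on something with over 40 N, if the wrist force passes 120 N, or if a joint passes its speed limit or range.

ROBOT

A 6-joint arm with a two-finger parallel gripper is mounted at the origin on the work surface. World frame = base frame: x ahead of the robot, y to its left, z up, the work surface at z = 0. Lengths are in mm, angles in rad, forces in N, time in s.
With the tool pointing down it reaches from about 400 to 925 mm from the base axis. Payload 12.5 kg.
Tool frame: the origin (TCP) lies midway between the tips of the shut fingers; the grasp point (between the pads) lies hold_point_z behind it (hold_point_z is the distance from the TCP to the grasp point, in mm); z points along the fingers, y is the line along which they close (so a half turn about z gives the same grasp; the last joint's range is limited). The gripper opens to 95 mm and grips with 3 to 60 N. Pads are 20 mm wide; open, the fingers measure 119 mm over their backs; the gripper's body (75 mm by 180 mm) begins 59 mm behind the grasp point.
Start: joints at [-1.241, 0.491, 1.559, -0, 1.092, -0.106], TCP at [263.859, -566.591, 214.661] pointing down, gripper open.
Joint ranges: [-3.1, 3.1], [-0.84, 2.19], [0.05, 2.79], [-1.13, 4.28], [0.06, 2.93], [-2.69, 2.69]. Speed limits (rad/s): [2.22, 2.22, 2.79, 3.14, 3.14, 3.14].

INTERFACE

Orientations are given as a unit quaternion [x, y, z, w].
In Python, from plant import * gives the robot as it stands.
- The arm moves only by the tool send_rows, never from a script. Its argument "deltas" is one flat list of numbers, 7 for each row, row after row: the turn, a rotation vector about the tool's x, y, z normalised to -1 to 1, where 1 is 30 degrees, then the shift along the tool's x, y, z normalised to -1 to 1, where 1 is 80 mm, then the closure, from -1 (fully open) to 1 (shut), so that 0 is half open. A call has 1 to 20 rows; each row is the pose to reach, as a shift and turn from the pose commanded when the call began, along the tool's axes at that moment; what a row does not reach only later rows make up. A row lasts 1/10 s, in which the tool goes at most 50 mm and 8.59 degrees, less where a joint would pass 70% of its speed; a pose out of reach is approached as far as the arm can. A call with a number of a shift or a turn outside -1 to 1 is refused whole. A call with a gripper value outside its range is refused whole. The fingers move at their own pace and stop on an object; "force" is the grip in N (left out, the last holds). Time passes only in rows, so rows that repeat a pose let the fingers close. It gives the time, the measured TCP pose, the force, the opening and the grip force at its end, in the units of the state.
- state(): the state, without advancing time (a new reading comes with each control period).
- get_image(name): name is "scene" or "top" or "wrist"; returns (picture, depth): 480x640x3 uint8, red, green, blue; 480x640 float32, mm along the optical axis (not along the pixel's ray), 0 where there is no reading.
- camera_model(name): a dict with "fx", "fy", "cx", "cy" (pixels), "pose" (4x4, takes a point from camera to world coordinates); the wrist camera has in their place "mount" (4x4, takes a point from camera to tool coordinates, whose origin is the TCP and whose axes are the flange's). Camera axes: x right, y down, z forward; pixel columns grow to the right and rows downward; lengths in mm; the calibration is good to about 2 mm. The wrist camera is an equidistant fisheye: a pixel r from the principal point sees the ray r / f radians off the axis. A picture is of the moment at which its call begins: read the wrist's pose just before it. camera_model takes no time and is no camera call.
- sign_off(): hands the job in; it is judged then, once.
The state is a dict: "time_s": time; "joint_positions": joint angles; "joint_vel": joint speeds; "joint_efforts": joint torques, N m; "ee_pos": TCP position; "tool_rot": TCP orientation; "wrist_force": force on the tool from outside, world axes, zero at the start; "torque": the same for the moment, N m; "grip_width": finger opening in mm; "gripper_force": force on a finger pad.
Only numpy, scipy, OpenCV 4.12 (cv2) and the standard library are available. Lean on these libraries where they do the work, as an engineer would, in place of code of your own. Each camera call takes 0.05 s, during which the arm holds its last target. There are 200 camera calls.

## Working session

There is one attempt and no reset: what is moved stays moved. The work goes in short steps, Python scripts to look and compute and a tool call to move; the robot and the scene stay as the last step left them, time stands still between calls to the robot, and variables do not carry over. Pictures are saved under pics/ and viewed, at most 10 in all, crops included, and the job is handed in when it is done.

Besides the shell and the picture viewer there is one more tool, called in YAML: its name, and indented under it one key for each argument. send_rows: Moves the arm, as the interface text tells. Scaled input: -1 to 1 covers 80 mm each way for a shift and 30 degrees each way for a turn. Its arguments: {"type":"object","properties":{"deltas":{"type":"array"},"force":{"type":"number"}},"required":["deltas"]}

```bash
mkdir -p pics; ls
python3 - <<'E'
from plant import *
import cv2,numpy as np
for n in("scene","top"):
    p,d=get_image(n); np.savez(f"pics/{n}.npz",p=p,d=d); cv2.imwrite(f"pics/{n}.png",p[:,:,::-1])
    m=camera_model(n);print(n,m)
s=state();print(s)
E
```

```text
pics
scene {'fx': 581.7391505671214, 'fy': 581.7391505671214, 'cx': 307.95360512919103, 'cy': 239.5732662639378, 'pose': array([[-8.73076317e-01,  3.67307930e-01, -3.20659677e-01,
         9.15651213e+02],
       [ 4.87505622e-01,  6.69362858e-01, -5.60617190e-01,
         6.89685939e+02],
       [ 8.71853797e-03, -6.45784987e-01, -7.63469540e-01,
         1.12491555e+03],
       [ 0.00000000e+00,  0.00000000e+00,  0.00000000e+00,
         1.00000000e+00]])}
top {'fx': 587.0507586652488, 'fy': 587.0507586652488, 'cx': 323.32645337293934, 'cy': 230.71337679698456, 'pose': array([[ 1.24250089e-02, -9.81634149e-01,  1.90368109e-01,
         2.06876236e+02],
       [-9.99921131e-01, -1.25462266e-02,  5.68501343e-04,
        -5.94700011e+01],
       [ 1.83034110e-03, -1.90360159e-01, -9.81712616e-01,
         1.51326245e+03],
       [ 0.00000000e+00,  0.00000000e+00,  0.00000000e+00,
         1.00000000e+00]])}
{'time_s': 0.1, 'joint_positions': array([-1.24058910e+00,  4.91480181e-01,  1.55941365e+00, -1.74904019e-05,
        1.09170984e+00, -1.05595582e-01]), 'joint_vel': array([ 6.16030183e-05, -1.65173456e-03, -3.54753599e-04, -1.51468547e-03,
       -2.92508729e-04, -1.76515063e-03]), 'joint_efforts': array([ 2.30036072e-03, -6.13624835e+01, -2.58606005e+01,  6.93890266e-02,
        4.70309809e-02, -5.72008412e-05]), 'ee_pos': array([ 263.78046739, -566.35370036,  214.12339598]), 'tool_rot': array([ 9.76352279e-01,  2.16185040e-01, -6.43619399e-05, -5.01453908e-04]), 'wrist_force': array([-0.36518779,  0.89943883,  0.10548796]), 'torque': array([-0.02481834,  0.00966975,  0.01105731]), 'gripper_force': 0.0, 'grip_width': 95.19088008624666}
```

View pics/top.png

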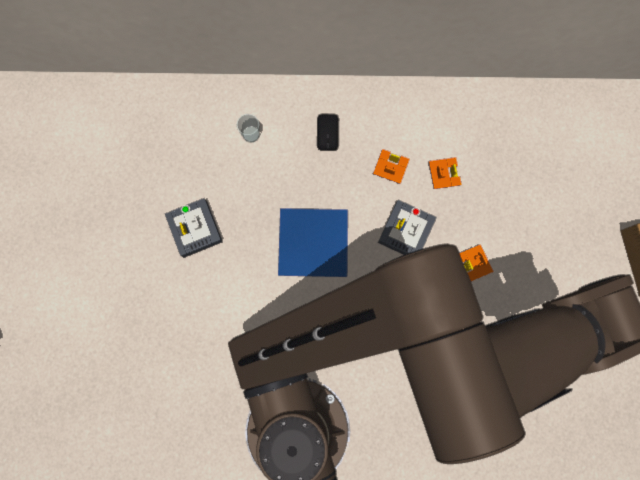

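View pics/scene.png

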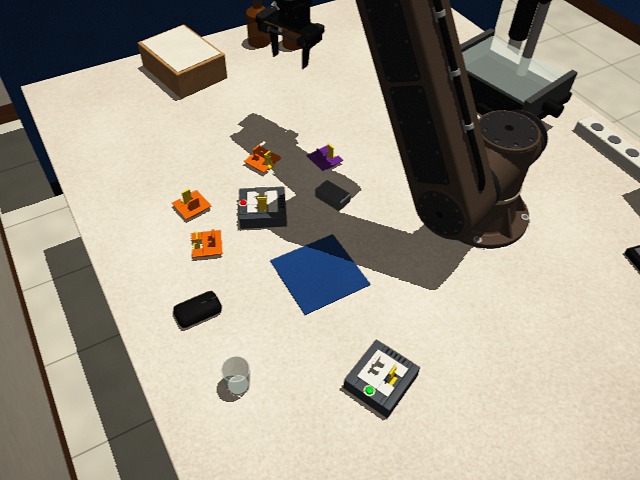

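The top view shows the red-lamp pack at about (407,228), with its lamp at (416,211) and its tab on the left at (401,224). The green pack is at (193,227) and the mat centre at (313,242). In the scene view, the red lamp is at (243,202) and its tab at (262,203). The orange and purple look-alikes are separate from the packs.

```bash
cat > h.py <<'E'
import numpy as np,cv2
from plant import camera_model
def ray(n,uv,z):
    m=camera_model(n);P=m["pose"]
    uv=np.atleast_2d(uv).astype(float)
    r=np.c_[(uv[:,0]-m["cx"])/m["fx"],(uv[:,1]-m["cy"])/m["fy"],np.ones(len(uv))]@P[:3,:3].T
    return P[:3,3]+r*((z-P[2,3])/r[:,2])[:,None]
def px(mask): 
    v,u=np.nonzero(mask);return np.c_[u,v]
E
python3 - <<'E'
from h import *
def ranges(p):
    h=cv2.cvtColor(p,cv2.COLOR_RGB2HSV).astype(int);return h[...,0],h[...,1],h[...,2]
for n,roi in(("top",(370,195,445,260)),("scene",(232,180,292,232))):
    p=np.load(f"pics/{n}.npz")["p"];H,S,V=ranges(p)
    R=np.zeros(H.shape,bool);R[roi[1]:roi[3],roi[0]:roi[2]]=1
    red=R&((H<5)|(H>174))&(S>150)&(V>120); yel=R&(H>20)&(H<35)&(S>130)
    pr=px(red);py=px(yel)
    print(n,"lamp",len(pr),ray(n,pr.mean(0),45)[0],"yel",len(py),py.min(0),py.max(0),ray(n,py.mean(0),70)[0])
    if n=="top":
        w=(R&(S<45)&(V>150)).astype(np.uint8)
        k,l,st,c=cv2.connectedComponentsWithStats(w)
        for i in range(1,k):
            if st[i,4]>100:print("white",st[i],ray(n,c[i],44)[0])
        dk=R&(V<110)&(S<110)
    blue=((H>100)&(H<120)&(S>150)&(V>40)).astype(np.uint8)
    c=max((c for c in cv2.findContours(blue,0,2)[0] if cv2.boundingRect(c)[1]>190),key=cv2.contourArea)
    b=cv2.boxPoints(cv2.minAreaRect(c));w=ray(n,b,4);print("mat",w,w.mean(0))
    x0,y0,x1,y1=roi
    cv2.imwrite(f"pics/{n}c.png",cv2.resize(p[y0:y1,x0:x1,::-1],None,fx=8,fy=8,interpolation=2))
E
cd pics; python3 -c "
import cv2,numpy as np
a=cv2.imread('topc.png');b=cv2.imread('scenec.png');o=np.zeros((600,800,3),np.uint8)
a=cv2.resize(a,(400,346));b=cv2.resize(b,(400,346));o[:346,:400]=a;o[:346,400:]=b;cv2.imwrite('both.png',o[:346])"
```

```text
top lamp 27 [ 545.33891155 -294.24150972   45.        ] yel 55 [396 219] [404 228] [ 507.29589031 -250.26470899   70.        ]
white [ 370  195   75   53 1810] [ 543.07571849 -282.51491444   44.        ]
white [398 209  29  39 599] [ 503.9082266  -284.27532543   44.        ]
mat [[ 382.90077904   55.19687663    4.        ]
 [ 556.90548973   56.72731511    4.        ]
 [ 555.88307613 -119.55998728    4.        ]
 [ 381.93266191 -117.31933559    4.        ]] [469.4055017  -31.23878278   4.        ]
scene lamp 26 [ 547.59603575 -293.93219718   45.        ] yel 125 [257 197] [267 210] [ 516.37664295 -243.78959779   70.        ]
mat [[ 558.23551859 -120.07749834    4.        ]
 [ 344.53354833 -128.14412393    4.        ]
 [ 384.53747117   58.95918566    4.        ]
 [ 580.39199346   57.97801008    4.        ]] [466.92463289 -32.82110663   4.        ]
```

View pics/both.png

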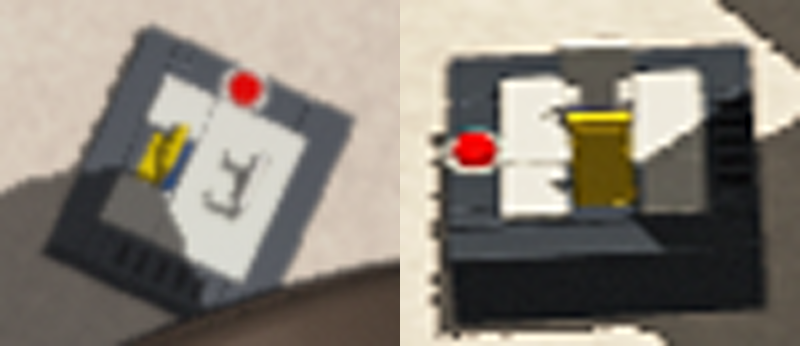

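The crops show the red pack clearly. In the top crop, the plate corners are at about (162,72), (305,137), (245,282) and (100,220). The lamp is towards +x and the yellow tab is on +y.

Run:
```python
from h import *
from plant import *
from scipy.spatial.transform import Rotation as Ro
c=np.array([(162,72),(305,137),(245,282),(100,220)],float)/5.333+[370,195]
w=ray("top",c,44);print(w);m=w.mean(0);print("mid",m)
x=(w[0]+w[1]-w[2]-w[3])[:2];y=(w[0]+w[3]-w[1]-w[2])[:2]
print(np.linalg.norm(x)/2,np.linalg.norm(y)/2,np.degrees(np.arctan2(x[1],x[0])),np.degrees(np.arctan2(y[1],y[0]))-90)
l=np.array([546.4,-294.1])-m[:2];print("lamp",np.linalg.norm(l),np.degrees(np.arctan2(l[1],l[0])))
s=state();R=Ro.from_quat(s["tool_rot"]).as_matrix();print(R)
d=np.r_[m[:2],200]-s["ee_pos"];print(s["ee_pos"],"tool delta",R.T@d,(R.T@d)/80)
print(np.degrees(np.arctan2(R[1,0],R[0,0])));print({k:v for k,v in camera_model("wrist").items()})
print([k for k in dir() if 'hold' in k.lower()])
import plant;print([k for k in dir(plant) if not k.startswith('_')])
```

```text
[[ 552.43659544 -255.81483346   44.        ]
 [ 521.3087175  -324.03421323   44.        ]
 [ 450.4548299  -293.99951608   44.        ]
 [ 479.55507715 -225.30852291   44.        ]]
mid [ 500.938805   -274.78927142   44.        ]
77.98249887206532 74.78615727505561 -22.840708992247837 -23.74513310930068
lamp 49.39255499977242 -23.014517918578267
[[ 9.06528048e-01  4.22145449e-01 -3.42493520e-04]
 [ 4.22145578e-01 -9.06527554e-01  9.51363154e-04]
 [ 9.11338132e-05 -1.00701951e-03 -9.99999489e-01]]
[ 263.78046739 -566.35370036  214.12339598] tool delta [ 338.07203229 -164.18165302   14.31954722] [ 4.2259004  -2.05227066  0.17899434]
24.970121216052096
{'fx': 371.64829954431775, 'fy': 371.64829954431775, 'cx': 317.43802837919435, 'cy': 234.10201449452842, 'mount': array([[ 1.12180043e-03, -9.56093837e-01, -2.93058555e-01,
         8.37654612e+01],
       [ 9.99997738e-01,  5.43021773e-04,  2.05630620e-03,
        -4.83700138e-01],
       [-1.80688451e-03, -2.93060198e-01,  9.56092284e-01,
        -1.70579205e+02],
       [ 0.00000000e+00,  0.00000000e+00,  0.00000000e+00,
         1.00000000e+00]])}
['hold_point_z']
['Unreachable', 'camera_model', 'get_image', 'hold_point_z', 'sign_off', 'state']
```

send_rows:
  deltas: [0,0,0.25,0.25,-0.12,0,-1,0,0,0.5,0.5,-0.25,0,-1,0,0,0.75,0.75,-0.38,0,-1,0,0,1,1,-0.5,0,-1]

```text
time_s: 0.5
ee_pos: [319.8, -495.7, 214.3]
tool_rot: [0.999, -0.047, -0.0, -0.0]
wrist_force: [-0.2, 0.1, 0.1]
grip_width: 95.3
gripper_force: 0.0
```

send_rows:
  deltas: [0,0,0.2,0.2,-0.33,0,-1,0,0,0.4,0.45,-0.66,0,-1,0,0,0.607,0.65,-1,0,-1]

```text
time_s: 0.8
ee_pos: [379.0, -420.4, 214.4]
tool_rot: [0.979, -0.204, -0.0, -0.0]
wrist_force: [0.4, 0.3, 0.0]
grip_width: 94.8
gripper_force: 0.0
```

send_rows:
  deltas: [0,0,0,0.17,-0.5,0,-1,0,0,0,0.35,-1,0,-1]

```text
time_s: 1.0
ee_pos: [436.2, -357.7, 214.5]
tool_rot: [0.979, -0.202, -0.0, -0.0]
wrist_force: [-0.1, -0.6, 0.4]
grip_width: 95.0
gripper_force: 0.0
```

send_rows:
  deltas: [0,0,0,0.17,-0.5,0,-1,0,0,0,0.34,-1,0,-1,0,0,0,0.34,-1,0,-1,0,0,0,0.34,-1,0,-1]

```text
time_s: 1.4
ee_pos: [492.4, -295.5, 214.3]
tool_rot: [0.98, -0.2, -0.0, -0.0]
wrist_force: [-0.4, 0.8, -0.4]
grip_width: 95.0
gripper_force: 0.0
```

```bash
cat >> h.py <<'E'
from scipy.spatial.transform import Rotation as Ro
def wray(s,uv,z):
    m=camera_model("wrist");M=m["mount"]
    uv=np.atleast_2d(uv).astype(float)
    a=(uv-[m["cx"],m["cy"]])/m["fx"];t=np.linalg.norm(a,axis=1)
    r=np.c_[a*np.sinc(t/np.pi)[:,None],np.cos(t)]
    R=Ro.from_quat(s["tool_rot"]).as_matrix()
    r=r@M[:3,:3].T@R.T; o=R@M[:3,3]+s["ee_pos"]
    return o+r*((z-o[2])/r[:,2])[:,None]
E
python3 - <<'E'
from h import *
from plant import *
s=state();p,d=get_image("wrist");np.savez("pics/w1.npz",p=p,d=d,**{k:s[k] for k in("ee_pos","tool_rot")})
cv2.imwrite("pics/w1.png",p[:,:,::-1]);print(hold_point_z,s["ee_pos"],s["tool_rot"])
E
```

```text
18.8 [ 492.40986537 -295.52996777  214.34477067] [ 9.79705735e-01 -2.00440979e-01 -2.93763608e-04 -1.51144364e-05]
```

View pics/w1.png

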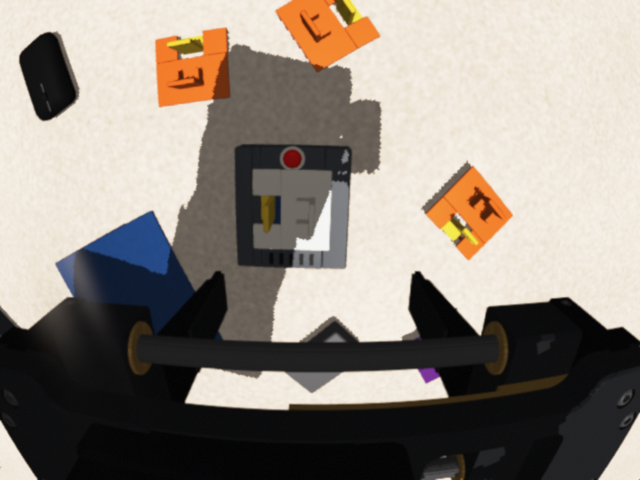

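The wrist view shows the red lamp at (292,158). The plate spans about (253,169) to (331,250) and the yellow tab is at (267,212). The fingers straddle the view below.

```bash
cat > loc.py <<'E'
from h import *
def loc(f,roi,zp=44):
    D=np.load(f);p=D["p"];s={k:D[k] for k in("ee_pos","tool_rot")}
    h=cv2.cvtColor(p,cv2.COLOR_RGB2HSV).astype(int);H,S,V=h[...,0],h[...,1],h[...,2]
    R=np.zeros(H.shape,bool);R[roi[1]:roi[3],roi[0]:roi[2]]=1
    red=R&((H<5)|(H>174))&(S>150)&(V>100);yel=R&(H>20)&(H<35)&(S>130)&(V>60)
    w=(R&(S<70)&(V>85)).astype(np.uint8)
    w|=yel.astype(np.uint8);w=cv2.morphologyEx(w,cv2.MORPH_OPEN,np.ones((3,3)))
    k,l,st,c=cv2.connectedComponentsWithStats(w);i=1+np.argmax(st[1:,4]);print(st[i])
    W=wray(s,px(l==i),zp)[:,:2].astype(np.float32)
    (m,sz,a)=cv2.minAreaRect(W);print("plate",m,sz,a)
    if red.any():print("lamp",wray(s,px(red).mean(0),46)[0])
    Y=wray(s,px(yel),zp+34);print("tab",Y.mean(0),px(yel).min(0),px(yel).max(0))
    a=np.radians(-23.2);
    for n,P in(("plate",W),("tab",Y[:,:2])):
        q=P@np.array([[np.cos(a),-np.sin(a)],[np.sin(a),np.cos(a)]]);print(n,np.percentile(q,[1,50,99],axis=0))
    return w
E
python3 - <<'E'
from loc import *
D=np.load("pics/w1.npz");p=D["p"]
w=loc("pics/w1.npz",(245,150,338,256))
print(p[165:175,262],p[175,325:345].tolist())
a=cv2.resize(p[140:275,225:365,::-1],None,fx=4,fy=4,interpolation=0)
b=cv2.resize(w[140:275,225:365]*255,None,fx=1,fy=1)
a[:135,:140]=b[...,None]; cv2.imwrite("pics/w1c.png",a)
E
```

```text
[ 253  167   85   89 6382]
plate (501.6244201660156, -275.6913146972656) (81.4463882446289, 85.97664642333984) 66.9298095703125
lamp [ 550.09814219 -294.15854385   46.        ]
tab [ 518.54908651 -259.539271     78.        ] [261 196] [274 231]
plate [[527.80696855 -95.58118141]
 [570.86359977 -59.38588375]
 [610.01784356 -17.23579469]]
tab [[562.11938285 -39.74088384]
 [579.03684176 -34.15446478]
 [592.09122967 -28.97809108]]
[[ 31  32  34]
 [ 31  32  35]
 [ 32  34  36]
 [ 52  52  51]
 [ 87  84  79]
 [106 102  95]
 [111 107 100]
 [111 106  99]
 [111 106  99]
 [111 107  99]] [[111, 107, 100], [111, 107, 99], [111, 107, 100], [112, 107, 99], [111, 107, 99], [105, 102, 95], [84, 82, 77], [55, 55, 54], [36, 37, 39], [31, 33, 35], [31, 32, 35], [31, 32, 35], [35, 36, 38], [41, 42, 45], [36, 37, 40], [31, 32, 35], [32, 33, 37], [40, 41, 44], [44, 45, 48], [41, 42, 45]]
```

View pics/w1c.png

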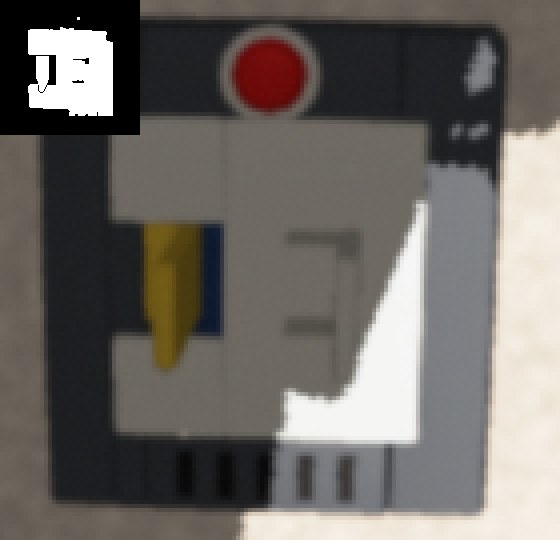

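The crop shows plate corners at TL(108,118), TR(430,122), BR(418,442) and BL(112,435), and the tab tip near (165,360).

Run:
```python
from h import *
from plant import *
D=np.load("pics/w1.npz");s={k:D[k] for k in("ee_pos","tool_rot")}
c=np.array([(108,118),(430,122),(418,442),(112,435)],float)/4+[224.6,139.6]
w=wray(s,c,44);m=w.mean(0)
x=(w[0]+w[1]-w[2]-w[3])[:2];y=(w[0]+w[3]-w[1]-w[2])[:2]
print(m,np.linalg.norm(x)/2,np.linalg.norm(y)/2,np.degrees(np.arctan2(x[1],x[0])),np.degrees(np.arctan2(y[1],y[0]))-90)
l=np.array([550.1,-294.2])-m[:2];print("lamp",np.linalg.norm(l),np.degrees(np.arctan2(l[1],l[0])))
a=np.radians(-23.2);ex=np.array([np.cos(a),np.sin(a)]);ey=np.array([-ex[1],ex[0]])
print("edges y",[(q[:2]-m[:2])@ey for q in w])
t=wray(s,np.array([(152,366),(178,366),(145,222),(200,222)])/4+[224.6,139.6],78)
t2=wray(s,np.array([(145,222),(200,222),(335,396),(355,396)])/4+[224.6,139.6],78)
for q in np.r_[t,t2]:print((q[:2]-m[:2])@ex,(q[:2]-m[:2])@ey)
R=Ro.from_quat(s["tool_rot"]).as_matrix();S=state()
print("tool yaw",np.degrees(np.arctan2(R[1,0],R[0,0])),S["ee_pos"])
print("delta",R.T@(np.r_[m[:2],68-hold_point_z]-S["ee_pos"]))
```

```text
[ 504.64925528 -273.29692398   44.        ] 77.83494208678816 74.80466781218074 -24.75961707721518 -24.298360023357162
lamp 50.0270804931802 -24.697990919100143
edges y [np.float64(36.25651225633127), np.float64(-38.374953010956276), np.float64(-36.41597028135044), np.float64(38.53441103597543)]
-10.38153751632032 22.60754868260808
-10.37382990640792 16.90118789406941
21.392656653012804 22.976637959100778
21.307257841389628 11.230080158094331
21.392656653012804 22.976637959100778
21.307257841389628 11.230080158094331
-17.098228028511524 -17.103664364511502
-17.08844917835876 -21.43852673340123
tool yaw -23.125497360314824 [ 491.91148817 -296.30360446  214.38767242]
delta [  2.77453882 -26.17529355 165.18377983]
```

send_rows:
  deltas: [0,0,0.043,0.03,-0.29,0.2,-0.4,0,0,0.043,0.03,-0.29,0.6,-0.4,0,0,0.043,0.03,-0.29,1,-0.4,0,0,0.043,0.03,-0.29,1,-0.4,0,0,0.043,0.03,-0.29,1,-0.4]
  force: 20

```text
time_s: 1.95
ee_pos: [503.1, -276.9, 135.1]
tool_rot: [0.977, -0.213, -0.0, -0.0]
wrist_force: [-0.3, -0.6, 0.8]
grip_width: 67.4
gripper_force: 0.0
```

Run:
```python
from h import *
from plant import *
s=state();p,d=get_image("wrist");np.savez("pics/w2.npz",p=p,d=d,**{k:s[k] for k in("ee_pos","tool_rot")})
cv2.imwrite("pics/w2.png",cv2.resize(p[140:360,170:450,::-1],None,fx=2.7,fy=2.7,interpolation=2));print(s["ee_pos"],s["tool_rot"],s["grip_width"])
```

```text
[ 503.10459108 -276.85667898  135.09478557] [ 9.77020063e-01 -2.13147191e-01 -2.62297860e-04 -4.49620314e-05] 67.38353760458922
```

View pics/w2.png

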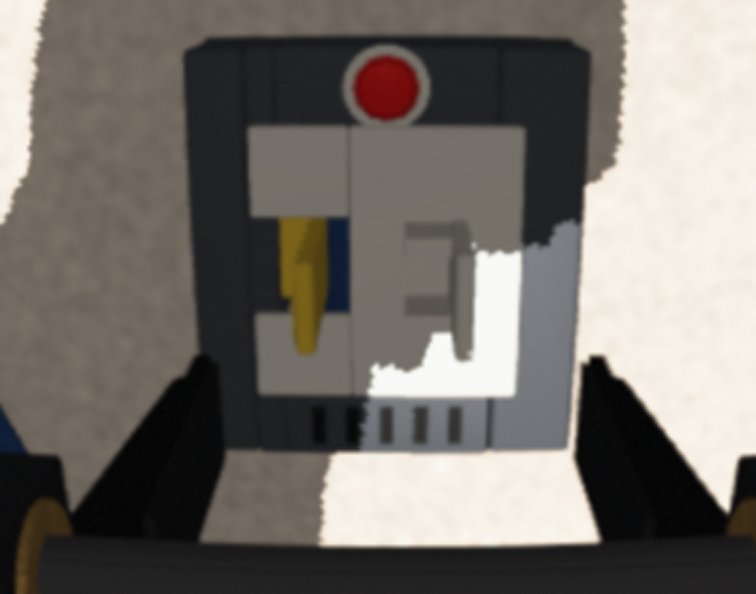

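In the near view, plate corners are TL(248,127), TR(526,127), BR(517,397) and BL(258,395). The tab tip is at x 293–318 and the rib tip at x 455–473, both near row 356.

Run:
```python
from h import *
from plant import *
D=np.load("pics/w2.npz");s={k:D[k] for k in("ee_pos","tool_rot")}
f=lambda a:np.array(a,float)/2.7+[169.7,139.7]
R=Ro.from_quat(s["tool_rot"]).as_matrix()
def T(P):return ((P-s["ee_pos"])@R)
w=wray(s,f([(248,127),(526,127),(517,397),(258,395)]),44);m=w.mean(0)
x=(w[0]+w[1]-w[2]-w[3])[:2];y=(w[0]+w[3]-w[1]-w[2])[:2]
print(m,np.linalg.norm(x)/2,np.linalg.norm(y)/2,np.degrees(np.arctan2(x[1],x[0])),np.degrees(np.arctan2(y[1],y[0]))-90)
print("mid in tool",T(m[None]))
print("tips in tool",T(wray(s,f([(293,354),(318,354),(455,358),(473,358)]),78)))
print("yaw",np.degrees(np.arctan2(R[1,0],R[0,0])))
fing=wray(s,f([(213,360),(590,360)]),s["ee_pos"][2]);print("finger tips",T(fing))
```

```text
[ 504.40844852 -273.47291557   44.        ] 78.08227201751717 74.27420554180186 -24.633171074234564 -24.807444980816086
mid in tool [[-0.1755111  -3.62153973 91.09480503]]
tips in tool [[-11.80797041 -26.47523627  57.10043774]
 [-11.76227816 -20.28503249  57.10056175]
 [-12.77574196  13.41937623  57.10190813]
 [-12.79382896  17.86391735  57.10202423]]
yaw -24.613700685002218
finger tips [[ 1.06460243e+01 -3.51283579e+01 -6.50219543e-03]
 [ 1.06843988e+01  3.52122796e+01 -4.83734370e-03]]
```

send_rows:
  deltas: [0,0,0,0,0,0.3,-0.4,0,0,0,0,0,0.6,-0.4,0,0,0,0,0,0.8,-0.4,0,0,0,0,0,0.8,-0.4]

```text
time_s: 2.4
ee_pos: [503.3, -276.2, 70.6]
tool_rot: [0.977, -0.213, -0.0, -0.0]
wrist_force: [-1.6, -0.2, 1.6]
grip_width: 66.8
gripper_force: 0.0
```

send_rows:
  deltas: [0,0,0,0,0,0.15,-0.4,0,0,0,0,0,0.26,-0.4,0,0,0,0,0,0.26,-0.4]

```text
time_s: 2.7
ee_pos: [503.3, -275.8, 49.3]
tool_rot: [0.977, -0.212, -0.0, -0.0]
wrist_force: [-0.3, 0.3, -0.7]
grip_width: 66.5
gripper_force: 0.0
```

send_rows:
  deltas: [0,0,0,0,0,0,0,0,0,0,0,0,0,0.2,0,0,0,0,0,0,0.4,0,0,0,0,0,0,0.5,0,0,0,0,0,0,0.5,0,0,0,0,0,0,0.5]
  force: 20

```text
time_s: 3.3
ee_pos: [503.7, -276.0, 50.3]
tool_rot: [0.977, -0.212, 0.0, 0.0]
wrist_force: [0.1, -1.0, 5.6]
grip_width: 35.8
gripper_force: 20.0
```

Pinched to the stop at 35.8 mm with 20 N, so I'm lifting straight up.

send_rows:
  deltas: [0,0,0,0,0,-0.06,0.5,0,0,0,0,0,-0.15,0.5,0,0,0,0,0,-0.25,0.5,0,0,0,0,0,-0.4,0.5,0,0,0,0,0,-0.6,0.5,0,0,0,0,0,-0.8,0.5,0,0,0,0,0,-1,0.5,0,0,0,0,0,-1,0.5,0,0,0,0,0,-1,0.5]

```text
time_s: 4.2
ee_pos: [503.5, -275.8, 130.2]
tool_rot: [0.977, -0.212, 0.0, 0.0]
wrist_force: [0.1, -0.0, -0.9]
grip_width: 36.1
gripper_force: 20.0
```

Run:
```python
from h import *
from plant import *
s=state();p,d=get_image("wrist");q,_=get_image("scene")
a=cv2.resize(p[100:400,150:490,::-1],(400,353));b=cv2.resize(q[60:360,150:490,::-1],(400,353))
cv2.imwrite("pics/l1.png",np.hstack([a,b]))
R=Ro.from_quat(s["tool_rot"]).as_matrix()
print(s["ee_pos"],s["wrist_force"],s["grip_width"],s["gripper_force"],"delta tool",R.T@(np.r_[469,-31.5,120]-s["ee_pos"]))
```

```text
[ 503.5139879  -275.7877688   130.15696694] [ 0.0867466  -0.04947474 -0.89941812] 36.05298880530391 19.997871816158295 delta tool [-132.82922459 -207.91143441   10.00629113]
```

View pics/l1.png

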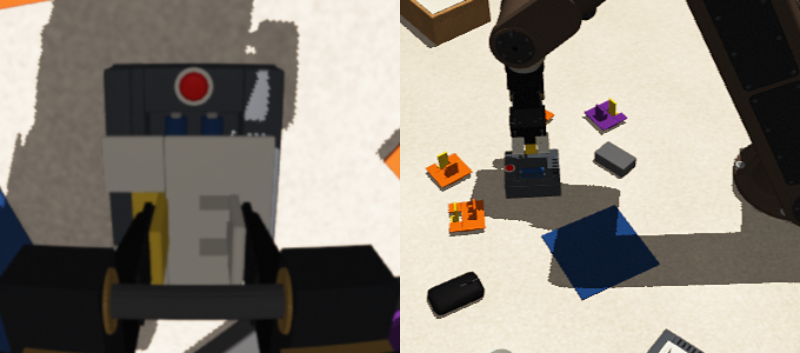

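The cover is off: the wrist view shows it between the fingers with the blue cells exposed beneath, near (176,125) and (211,125). The wrist reads 0.9 N of load. Next I carry it to the mat.

send_rows:
  deltas: [0,0,0,-0.14,-0.22,0,0.5,0,0,0,-0.34,-0.54,0,0.5,0,0,0,-0.55,-0.87,0,0.5]

```text
time_s: 4.6
ee_pos: [491.8, -193.5, 128.9]
tool_rot: [0.977, -0.213, -0.001, -0.0]
wrist_force: [-0.1, -0.2, -0.6]
grip_width: 35.4
gripper_force: 20.0
```

send_rows:
  deltas: [0,0,0,-0.2,-0.3,0,0.5,0,0,0,-0.38,-0.6,0,0.5,0,0,0,-0.55,-0.87,0,0.5]

```text
time_s: 4.9
ee_pos: [480.7, -111.3, 129.2]
tool_rot: [0.977, -0.212, -0.001, -0.0]
wrist_force: [0.7, 0.3, -0.4]
grip_width: 35.5
gripper_force: 20.0
```

send_rows:
  deltas: [0,0,0,-0.25,-0.38,0,0.5,0,0,0,-0.45,-0.7,0,0.5,0,0,0,-0.55,-0.82,0,0.5,0,0,0,-0.55,-0.82,0,0.5]

```text
time_s: 5.3
ee_pos: [468.0, -33.7, 129.5]
tool_rot: [0.977, -0.211, -0.0, 0.0]
wrist_force: [0.1, -0.4, -1.4]
grip_width: 35.7
gripper_force: 20.0
```

send_rows:
  deltas: [0,0,0,0,0,0.25,0.5,0,0,0,0,0,0.6,0.5,0,0,0,0,0,0.9,0.5,0,0,0,0,0,1,0.5,0,0,0,0,0,1,0.5]

```text
time_s: 5.8
ee_pos: [468.3, -35.5, 49.0]
tool_rot: [0.977, -0.213, -0.001, 0.0]
wrist_force: [-0.3, -0.7, -0.2]
grip_width: 35.9
gripper_force: 20.0
```

Now a slow descent to contact, expected at a TCP height of about 26 mm.

send_rows:
  deltas: [0,0,0,0,0,0.1,0.5,0,0,0,0,0,0.18,0.5,0,0,0,0,0,0.22,0.5,0,0,0,0,0,0.25,0.5,0,0,0,0,0,0.27,0.5,0,0,0,0,0,0.27,0.5]

```text
time_s: 6.4
ee_pos: [468.5, -34.7, 28.2]
tool_rot: [0.977, -0.212, 0.0, 0.0]
wrist_force: [0.6, -0.5, -0.9]
grip_width: 35.9
gripper_force: 20.0
```

send_rows:
  deltas: [0,0,0,0,0,0.015,0.5,0,0,0,0,0,0.025,0.5,0,0,0,0,0,0.03,0.5,0,0,0,0,0,0.03,0.5]

```text
time_s: 6.8
ee_pos: [468.6, -34.7, 26.2]
tool_rot: [0.977, -0.212, 0.0, 0.0]
wrist_force: [-1.2, -0.4, 6.7]
grip_width: 35.7
gripper_force: 20.0
```

The feet have touched: wrist force is 6.7 N up. Release, then retreat upward.

send_rows:
  deltas: [0,0,0,0,0,0,0.2,0,0,0,0,0,0,0,0,0,0,0,0,0,-0.4,0,0,0,0,0,0,-0.6,0,0,0,0,0,0,-0.6]

```text
time_s: 7.3
ee_pos: [468.3, -34.8, 25.7]
tool_rot: [0.977, -0.212, -0.0, 0.0]
wrist_force: [-0.3, -0.4, 0.7]
grip_width: 64.4
gripper_force: 0.0
```

send_rows:
  deltas: [0,0,0,0,0,-0.1,-0.6,0,0,0,0,0,-0.3,-0.6,0,0,0,0,0,-0.65,-0.6,0,0,0,0,0,-1,-0.6,0,0,0,0,0,-1,-0.6]

```text
time_s: 7.8
ee_pos: [469.7, -35.0, 109.0]
tool_rot: [0.977, -0.212, 0.003, 0.0]
wrist_force: [0.8, -0.6, -0.1]
grip_width: 76.1
gripper_force: 0.0
```

send_rows:
  deltas: [0,0,0,0,0,-0.5,-0.6,0,0,0,0,0,-1,-0.6,0,0,0,0,0,-1,-0.6,0,0,0,0,0,-1,-0.6]

```text
time_s: 8.2
ee_pos: [468.4, -34.7, 186.0]
tool_rot: [0.977, -0.212, 0.001, 0.0]
wrist_force: [0.3, -0.1, -0.0]
grip_width: 76.0
gripper_force: 0.0
```

Run:
```python
from h import *
from plant import *
s=state();p,d=get_image("wrist");q,_=get_image("scene")
a=cv2.resize(p[60:360,150:490,::-1],(400,353));b=cv2.resize(q[160:460,180:520,::-1],(400,353))
cv2.imwrite("pics/e1.png",np.hstack([a,b]))
np.savez("pics/w3.npz",p=p,d=d,**{k:s[k] for k in("ee_pos","tool_rot")})
print(s["ee_pos"],s["wrist_force"],s["grip_width"])
```

```text
[468.39387979 -34.70387481 185.98718346] [ 0.25703568 -0.08607023 -0.0061206 ] 76.02957920159515
```

View pics/e1.png

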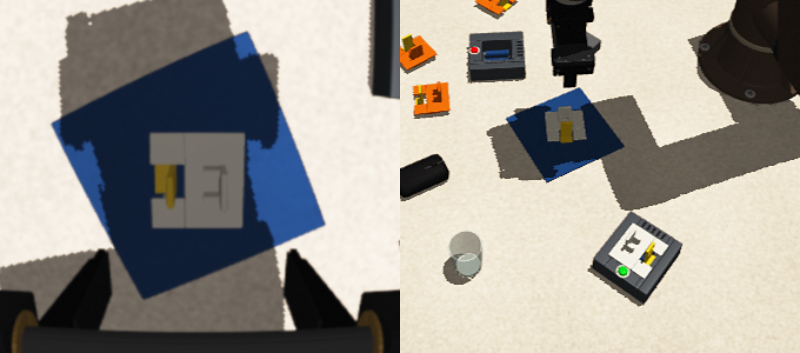

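The cover stands upright near the middle of the mat, at (197,180) in the wrist view, with its tab sprung out and the gripper clear. The red pack is open and the green pack is untouched.

```bash
python3 -c "
from plant import *
print(sign_off())"
```

```text
the job is handed in; nothing more can be done
None
```

The red-lamp pack is open and its cover stands upright near the middle of the blue mat, let go with its tab sprung back out; the green pack was not touched, and the job was handed in at about 8 s (no verdict came back).

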